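# Rub down the register guide

## Task

The L-shaped register guide on the printing board has just been stuck down with foam tape: rub it down with your fingertips. Start at the red bead and run lightly along the top of the guide, pressing on every bead in turn, round the corner to the blue bead, and finish there, still holding the blue bead gently down. Do not squash the foam flat, keep off the inked block, and leave everything else alone.

Things in the scene. Friction and masses are not known exactly. Their poses are not given: they have to be found in the camera images.
- board: flat plywood printing board, 140 (x) x 190 (y) x 6 mm thick, fixed to the worktop; origin at the centre of its underside, z up. On it stands the L-shaped register guide, 14 mm wide, its flat top 26 mm above the worktop: 164 mm long along the board's +x edge and, from the corner at its +y end, 117 mm along the board's +y edge.
- guide (a joint): how far the register guide (aluminium strip on soft black foam) is pressed down, m: 0 at rest, 0.008 squashed right down. It sinks level, as one piece, about 1 mm for each 1.5 N, and springs back up. Six half-round beads cross its top, each 50 mm from the next and 1.2 mm higher than the strip.
- bead_0_top (a point): centre of the top of the red bead at the end of the guide, at board frame x 52, y -73 mm, 27.2 mm above the worktop at rest; about 9 mm wide along the guide and 14 mm across it
- bead_1_top (a point): centre of the top of the first brass bead, at board frame x 52, y -23 mm, 27.2 mm above the worktop at rest; about 9 mm wide along the guide and 14 mm across it
- bead_2_top (a point): centre of the top of the second brass bead, at board frame x 52, y 27 mm, 27.2 mm above the worktop at rest; about 9 mm wide along the guide and 14 mm across it
- bead_3_top (a point): centre of the top of the brass bead at the corner, at board frame x 52, y 77 mm, 27.2 mm above the worktop at rest; a round dome, about 9 mm across
- bead_4_top (a point): centre of the top of the brass bead past the corner, at board frame x 2, y 77 mm, 27.2 mm above the worktop at rest; about 9 mm wide along the guide and 14 mm across it
- bead_5_top (a point): centre of the top of the blue bead at the other end, at board frame x -48, y 77 mm, 27.2 mm above the worktop at rest; about 9 mm wide along the guide and 14 mm across it
- block: black and white carved lino block, freshly inked, 102 x 152 x 5 mm, lying loose on the board inside the L, 2 mm from the guide; origin at the centre of its underside; its top is 11 mm above the worktop
- brayer: small black-handled ink roller, 156x68x41 mm, loose; origin at the centre of its underside
- cutter: lino cutter with a turned wooden handle, 123x25x25 mm, loose; origin at the centre of its underside
- blue_tin: ink tin with a blue lid, diameter 80, 60 mm high, loose; origin at the centre of its underside
- tape: roll of masking tape lying flat, outer diameter 103, 25 mm high, loose; origin at the centre of its underside

How it is judged:
On the way, in this order (a step that is already met when the one before it is completed fails the run):
1. the fingertips press on the red bead at the end of the guide (contact force between the fingers and guide_c4 above 0.5 N), for 0.04 s.
2. the fingertips press on the first brass bead (contact force between the fingers and guide_c5 above 0.5 N), for 0.04 s.
3. the fingertips press on the second brass bead (contact force between the fingers and guide_c6 above 0.5 N), for 0.04 s.
4. the fingertips press on the brass bead at the corner (contact force between the fingers and guide_c7 above 0.5 N), for 0.04 s.
5. the fingertips press on the brass bead past the corner (contact force between the fingers and guide_c8 above 0.5 N), for 0.04 s.
6. the fingertips press on the blue bead at the other end (contact force between the fingers and guide_c9 above 0.5 N), for 0.04 s.
At the end, for the whole second after the job is handed in: the fingertips still press on the blue bead with more than 0.7 N, so that the guide stays between 0.6 and 7.5 mm down on its foam; the block lies within 6 mm and the other loose things within 15 mm of where they were (contact force between the fingers and guide_c9 above 0.7 N and value of joint guide between 0.0006 and 0.0075 m and distance of block from where it was at the start of the episode below 0.006 m and distance of each of brayer, cutter, blue_tin, tape from where it was at the start of the episode below 0.015 m); the arm keeps its last pose, push and grip.
It fails at once if the guide is squashed: pressed right down on its foam (more than 7.7 mm) or loaded with more than 25 N (value of joint guide above 0.0077 m or contact force between any of the arm, the fingers and guide above 25 N).
It fails at once if the inked block is touched, moved or lifted (contact force between any of the fingers, the arm and block above 0.3 N or not (distance of block from where it was at the start of the episode below 0.006 m)).
It fails at once if another loose thing is moved or lifted by more than 15 mm (not (distance of each of brayer, cutter, blue_tin, tape from where it was at the start of the episode below 0.015 m)).
It also fails if it takes over 38 s, if anything falls off the work surface, if the arm or the gripper's body presses on something with over 40 N, if the wrist force passes 120 N, or if a joint passes its speed limit or range.

## Robot

A 6-joint arm with a two-finger parallel gripper is mounted at the origin on the work surface; the furniture and walls round the work are solid. World frame = base frame: x ahead of the robot, y to its left, z up, the work surface at z = 0. Lengths are in m, angles in rad, forces in N, time in s.
With the tool pointing down it reaches from about 0.375 to 0.9 m from the base axis. Payload 3.1 kg.
Tool frame: the origin (TCP) lies at the very end of the fingers, on their centre line; the grasp point (between the pads) lies 19 mm behind it; z points along the fingers, y is the direction in which the jaws open and shut (so a half turn about z gives the same grasp; the last joint's range is limited). The gripper opens to 85 mm and grips with 20 to 120 N. Pads are 22 mm wide; open, the fingers measure 114 mm over their backs; the gripper's body (76 mm by 85 mm) begins 54 mm behind the grasp point. The pads swing forward as they close: fully open they stand 13 mm farther back than shut.
Start: joints at [-1.488, 0.527, 1.433, -0, 1.181, -0.178], TCP at [0.161, -0.604, 0.231] pointing down, gripper open.
Joint ranges: [-3.08, 3.08], [-0.75, 2.2], [0.22, 2.44], [-1.43, 4.57], [0, 2.65], [-2.85, 2.85]. Speed limits (rad/s): [2.79, 2.79, 3.14, 3.14, 3.14, 3.14].

## Interface

Orientations are given as a unit quaternion [x, y, z, w].
In Python, from station import manip gives the robot as it stands.
- The arm moves only by the tool send_rows, never from a script. Its argument "motion" is a list of rows, each an object with "gripper": the finger opening in mm, from 0 to 85.4; "travel": the shift along the tool's x, y, z in mm, a list of three; "rotation": the turn, a rotation vector about the tool's x, y, z in degrees, a list of three. In form: [{"gripper": gripper, "travel": [x, y, z], "rotation": [ax, ay, az]}, ...]. A call has 1 to 12 rows; each row shifts and turns the commanded pose from where the row before left it, along the tool's axes as they then stand; what a row does not reach is not made up. A row lasts 1/12 s, in which the tool goes at most 41.7 mm and 7.16 degrees, less where a joint would pass 70% of its speed; a pose out of reach is approached as far as the arm can. A call is refused whole if a number of a shift passes 41.7 or a number of a turn 7.16, either way. A call with a gripper value outside its range is refused whole. The fingers move at their own pace and stop on an object; "newtons" is the grip in N (left out, the last holds). Time passes only in rows, so rows that do not move let the fingers close. It gives the time, the measured TCP pose, the force and the opening at its end, in the units of the state.
- manip.sense(): the state, without advancing time (a new reading comes with each control period).
- manip.snapshot(name): name is "side" or "top"; returns the picture (420x560x3 uint8, red, green, blue); there is no depth.
- manip.calibration(name): a dict with "fx", "fy", "cx", "cy" (pixels), "k1" (the pictures are not rectified: a ray, as slopes to the right and down, at radius r is drawn at 1 + k1 r^2 times it, then the intrinsics apply), "cam_to_world" (4x4, takes a point from camera to world coordinates). Camera axes: x right, y down, z forward; pixel columns grow to the right and rows downward; lengths in m; the calibration is good to about 2 mm. A picture is of the moment at which its call begins. calibration takes no time and is no camera call.
- manip.sign_off(): hands the job in, once; it reports no verdict.
The state is a dict: "t": time; "q": joint angles; "qd": joint speeds; "tau": joint torques, N m; "tcp_pos": TCP position; "tool_rot": TCP orientation; "force": force on the tool from outside, world axes, zero at the start; "ft_torque": the same for the moment, N m; "finger_gap": opening from 0.0 (shut) to 1.0 (fully open).
Only numpy, scipy, OpenCV 4.12 (cv2) and the standard library are available. Lean on these libraries where they do the work, as an engineer would, in place of code of your own. Each camera call takes 0.05 s, during which the arm holds its last target. There are 200 camera calls.

## Working session

There is one attempt and no reset: what is moved stays moved. The work goes in short steps, Python scripts to look and compute and a tool call to move; the robot and the scene stay as the last step left them, time stands still between calls to the robot, and variables do not carry over. Pictures are saved under pics/ and viewed, about 8 in all and at most 12, crops included, and the job is handed in when it is done.

Besides the shell and the picture viewer there is one more tool, called as a command line: name --argument value ..., lists and objects as JSON in quotes. send_rows: Moves the arm, as the interface text tells. Its arguments: {"type":"object","properties":{"motion":{"type":"array","items":{"type":"object","properties":{"gripper":{"type":"number"},"travel":{"type":"array","items":{"type":"number"}},"rotation":{"type":"array","items":{"type":"number"}}}}},"newtons":{"type":"number"}},"required":["motion"]}

```bash
mkdir -p pics
python3 - <<'E'
from station import manip
import cv2
for n in("top","side"):
    cv2.imwrite(f"pics/{n}0.png",manip.snapshot(n)[:,:,::-1]); c=manip.calibration(n); print(n,c)
print(manip.sense())
E
```

```text
top {'fx': 379.54096703452564, 'fy': 379.54096703452564, 'cx': 286.16804118340275, 'cy': 210.88047625859824, 'k1': -0.010562841562528676, 'cam_to_world': array([[-0.01987733, -0.99679867,  0.0774423 ,  0.38822612],
       [-0.99971787,  0.01880856, -0.01450591, -0.27709513],
       [ 0.01300289, -0.07770879, -0.9968913 ,  0.90234626],
       [ 0.        ,  0.        ,  0.        ,  1.        ]])}
side {'fx': 535.2104371639269, 'fy': 535.2104371639269, 'cx': 278.8599917435384, 'cy': 211.73587602505182, 'k1': 0.06086540245394531, 'cam_to_world': array([[ 0.95496012, -0.2041536 ,  0.2153427 ,  0.21419327],
       [-0.29628314, -0.61601821,  0.72988894, -1.19784542],
       [-0.01635443, -0.76081724, -0.64876009,  0.84297607],
       [ 0.        ,  0.        ,  0.        ,  1.        ]])}
{'t': 0.1, 'q': array([-1.48847971e+00,  5.28377114e-01,  1.43375898e+00, -1.69623517e-06,
        1.18144300e+00, -1.78511374e-01]), 'qd': array([ 0.00132477, -0.00094417, -0.00227071, -0.0012765 , -0.00045492,
        0.00018192]), 'tau': array([-7.26754661e-04, -4.43305135e+01, -1.78586841e+01, -1.88695140e-04,
        3.92073212e-03,  7.07798790e-06]), 'tcp_pos': array([ 0.16114246, -0.60319945,  0.23043392]), 'tool_rot': array([ 9.91507610e-01,  1.30044888e-01,  4.69693329e-05, -9.92106652e-04]), 'force': array([ 0.15645336, -0.61983058, -0.19450023]), 'ft_torque': array([0.02295627, 0.01706725, 0.05977594]), 'finger_gap': 0.9969739527892827}
```

View pics/top0.png

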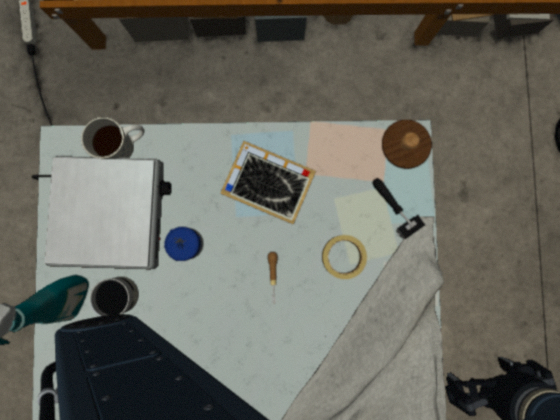

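View pics/side0.png

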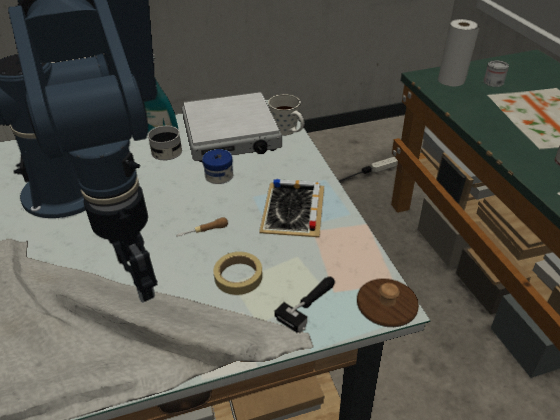

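The top view shows the red bead near (306,172), the corner near (247,146) and the blue bead near (229,187). In the side view the red bead is near (313,225) and the blue near (277,183). Next I enlarge both.

```bash
cat > h.py <<'E'
import numpy as np,cv2
from station import manip
def proj(n,P):
    c=manip.calibration(n);T=np.linalg.inv(c["cam_to_world"]);p=np.atleast_2d(P)@T[:3,:3].T+T[:3,3]
    s=p[:,:2]/p[:,2:];s=s*(1+c["k1"]*(s**2).sum(1,keepdims=True))
    return s*[c["fx"],c["fy"]]+[c["cx"],c["cy"]]
B=np.array([[52,-73],[52,-23],[52,27],[52,77],[2,77],[-48,77]])/1000
def beads(x,y,a,z=.0272):
    R=np.array([[np.cos(a),-np.sin(a)],[np.sin(a),np.cos(a)]]);return np.c_[B@R.T+[x,y],np.full(6,z)]
E
python3 - <<'E'
from h import *
t=cv2.imread("pics/top0.png");s=cv2.imread("pics/side0.png")
a=cv2.resize(t[130:235,210:325],None,fx=5,fy=5,interpolation=2)
b=cv2.resize(s[170:245,250:335],None,fx=5,fy=5,interpolation=2)
cv2.imwrite("pics/c.png",a);cv2.imwrite("pics/d.png",b)
for n,i,(r0,r1,c0,c1) in(("top",t,(130,235,210,325)),("side",s,(170,245,250,335))):
    h=cv2.cvtColor(i,cv2.COLOR_BGR2HSV)[r0:r1,c0:c1].astype(int);H,S,V=h[...,0],h[...,1],h[...,2]
    for nm,m in(("red",((H<6)|(H>174))&(S>150)&(V>90)),("blue",(H>105)&(H<130)&(S>150)&(V>60)),("brass",(H>10)&(H<28)&(S>90)&(V>140))):
        k,_,st,ce=cv2.connectedComponentsWithStats(m.astype(np.uint8))
        print(n,nm,[(st[j][4],(ce[j]+[c0,r0]).round(1).tolist()) for j in range(1,k) if st[j][4]>5])
E
```

```text
top red [(np.int32(31), [305.1, 172.6])]
top blue [(np.int32(32), [228.9, 187.3])]
top brass [(np.int32(555), [269.6, 182.3])]
side red [(np.int32(31), [312.0, 223.0])]
side blue [(np.int32(23), [276.2, 181.5])]
side brass [(np.int32(10), [297.2, 181.5]), (np.int32(410), [299.0, 214.8])]
```

View pics/c.png

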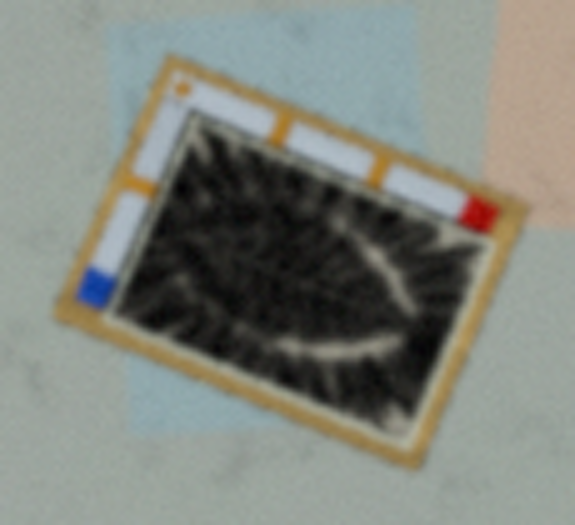

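View pics/d.png

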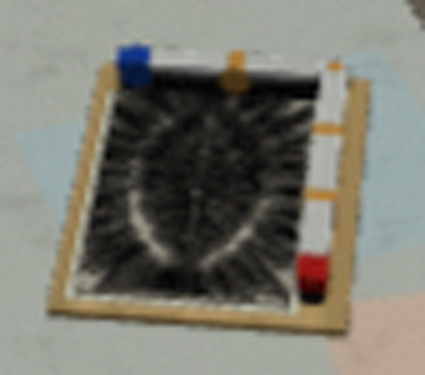

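The crops show all six beads. In top-crop pixels they are at (480,214), (379,167), (280,128), (182,89), (138,186) and (97,287), and I can match them in the side crop. I'll fit the board pose.

Run:
```python
from h import *
from scipy.optimize import least_squares
f=lambda L,o:(np.array(L)+.5)/5-.5+o
t=f([(480,214),(379,167),(280,128),(182,89),(138,186),(97,287)],[210,130])
s=f([(313,265),(319,195),(327,129),(335,66),(236,57),(134,56)],[250,170])
for nm in("top","side","both"):
    def r(p):
        b=beads(*p);o=[]
        if nm!="side":o.append(proj("top",b)-t)
        if nm!="top":o.append(proj("side",b)-s)
        return np.concatenate(o).ravel()
    q=least_squares(r,[.5,-.25,-1.9],loss="soft_l1");p=q.x
    print(nm,p[:2].round(4),np.degrees(p[2]).round(2),r(p).round(1))
    print(beads(*p)[:,:2].round(4).tolist())
```

```text
top [ 0.5285 -0.2483] -23.61 [-0.4 -0.6 -0.   0.6  0.   0.3 -0.1  0.   0.3  0.1  0.1 -0.5]
[[0.5469, -0.336], [0.5669, -0.2902], [0.587, -0.2444], [0.607, -0.1986], [0.5612, -0.1786], [0.5153, -0.1585]]
side [ 0.5283 -0.2524] -24.07 [-0.1 -0.1  0.2 -0.1  0.1 -0.1 -0.2  0.1 -0.3  0.7  0.4 -0.3]
[[0.546, -0.3403], [0.5664, -0.2946], [0.5868, -0.249], [0.6072, -0.2033], [0.5615, -0.1829], [0.5159, -0.1625]]
both [ 0.5288 -0.2493] -23.79 [ 0.  -0.6  0.5  0.6  0.5  0.2  0.5 -0.2  0.8 -0.1  0.5 -0.7 -0.2 -1.1
  0.  -1.  -0.3 -0.9 -0.6 -0.7 -0.7 -0.1  0.  -1. ]
[[0.5469, -0.3371], [0.5671, -0.2913], [0.5872, -0.2456], [0.6074, -0.1998], [0.5617, -0.1797], [0.5159, -0.1595]]
```

The two fits agree to about 4 mm in y, and the residuals are under 1 px. I'll take roughly their mean. Next: shut the gripper, turn it square to the guide, and approach high.

send_rows --motion '[{"gripper": 0,"travel": [0,0,0],"rotation": [0,0,6.45]},{"gripper": 0,"travel": [0,0,0],"rotation": [0,0,6.45]},{"gripper": 0,"travel": [0,0,0],"rotation": [0,0,6.45]},{"gripper": 0,"travel": [0,0,0],"rotation": [0,0,6.45]},{"gripper": 0,"travel": [0,0,0],"rotation": [0,0,6.45]},{"gripper": 0,"travel": [0,0,0],"rotation": [0,0,6.45]}]' --newtons 20

```text
t: 0.6
tcp_pos: [0.1611, -0.6034, 0.2307]
tool_rot: [0.978, -0.209, -0.0, -0.001]
force: [0.8, -0.4, -0.8]
finger_gap: 0.141
```

send_rows --motion '[{"gripper": 0,"travel": [12,-20,0],"rotation": [0,0,0]},{"gripper": 0,"travel": [12,-20,0],"rotation": [0,0,0]},{"gripper": 0,"travel": [12,-20,0],"rotation": [0,0,0]},{"gripper": 0,"travel": [12,-20,0],"rotation": [0,0,0]},{"gripper": 0,"travel": [12,-20,0],"rotation": [0,0,0]},{"gripper": 0,"travel": [12,-20,0],"rotation": [0,0,0]},{"gripper": 0,"travel": [12,-20,0],"rotation": [0,0,0]},{"gripper": 0,"travel": [12,-20,0],"rotation": [0,0,0]},{"gripper": 0,"travel": [12,-20,0],"rotation": [0,0,0]},{"gripper": 0,"travel": [12,-20,0],"rotation": [0,0,0]}]'

```text
t: 1.43
tcp_pos: [0.3523, -0.468, 0.2309]
tool_rot: [0.979, -0.206, -0.0, -0.0]
force: [-0.4, -0.6, 0.3]
finger_gap: 0.002
```

send_rows --motion '[{"gripper": 0,"travel": [12,-20,0],"rotation": [0,0,0]},{"gripper": 0,"travel": [12,-20,0],"rotation": [0,0,0]},{"gripper": 0,"travel": [12,-20,0],"rotation": [0,0,0]},{"gripper": 0,"travel": [12,-20,0],"rotation": [0,0,0]},{"gripper": 0,"travel": [12,-20,0],"rotation": [0,0,0]},{"gripper": 0,"travel": [12,-20,0],"rotation": [0,0,0]},{"gripper": 0,"travel": [12,-20,0],"rotation": [0,0,0]},{"gripper": 0,"travel": [12,-20,0],"rotation": [0,0,0]},{"gripper": 0,"travel": [12,-20,0],"rotation": [0,0,0]},{"gripper": 0,"travel": [0,0,0],"rotation": [0,0,0]}]'

```text
t: 2.27
tcp_pos: [0.5258, -0.3449, 0.2308]
tool_rot: [0.979, -0.204, 0.001, -0.001]
force: [0.4, 0.9, 0.6]
finger_gap: 0.002
```

send_rows --motion '[{"gripper": 0,"travel": [4,-4,20],"rotation": [0,0,0]},{"gripper": 0,"travel": [4,-4,20],"rotation": [0,0,0]},{"gripper": 0,"travel": [4,-4,20],"rotation": [0,0,0]},{"gripper": 0,"travel": [4,-3,20],"rotation": [0,0,0]},{"gripper": 0,"travel": [0,0,20],"rotation": [0,0,0]},{"gripper": 0,"travel": [0,0,20],"rotation": [0,0,0]},{"gripper": 0,"travel": [0,0,20],"rotation": [0,0,0]},{"gripper": 0,"travel": [0,0,20],"rotation": [0,0,0]},{"gripper": 0,"travel": [0,0,20],"rotation": [0,0,0]},{"gripper": 0,"travel": [0,0,5],"rotation": [0,0,0]},{"gripper": 0,"travel": [0,0,0],"rotation": [0,0,0]}]'

```text
t: 3.18
tcp_pos: [0.542, -0.3398, 0.0442]
tool_rot: [0.979, -0.206, -0.002, -0.001]
force: [-1.0, 0.8, 1.0]
finger_gap: 0.001
```

Run:
```python
from h import *
s=manip.snapshot("side");t=manip.snapshot("top")
z=manip.sense();print(z["tcp_pos"],z["force"],z["tool_rot"])
print(proj("side",z["tcp_pos"]),proj("top",z["tcp_pos"]))
a=cv2.resize(s[160:250,245:340],None,fx=6,fy=6,interpolation=2)[:,:,::-1]
b=cv2.resize(t[130:235,210:325],None,fx=4,fy=4,interpolation=2)[:,:,::-1]
cv2.imwrite("pics/e.png",a);cv2.imwrite("pics/f.png",b)
```

```text
[ 0.54375601 -0.3410927   0.04678738] [ 0.43647903 -0.09949387 -0.05109654] [ 9.78561826e-01 -2.05953069e-01  2.34726768e-04  1.76903873e-04]
[[311.47825453 216.45758553]] [[307.97771749 171.54531985]]
```

View pics/e.png

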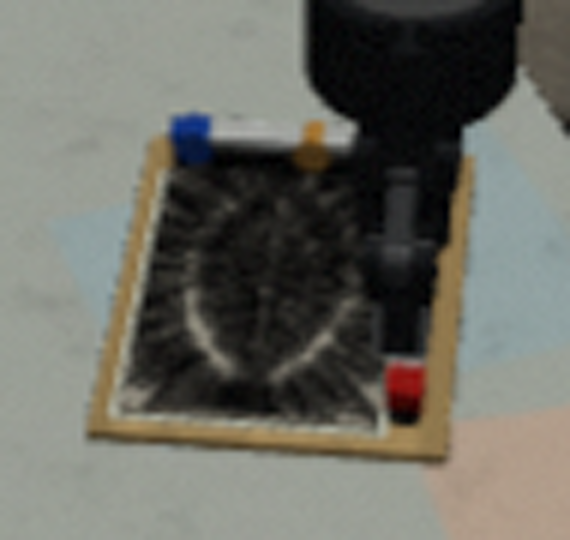

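View pics/f.png

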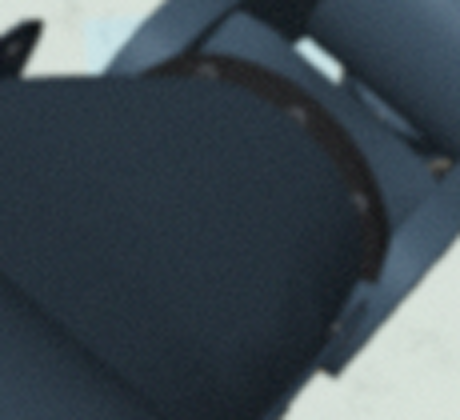

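The side crop shows the fingertip just above the red bead: tip centre near (403,343) against (402,342) predicted, with the red bead near (405,380). So the side calibration matches the robot. The arm hides the top view. I'll average the noisy state readings.

```bash
cat >> h.py <<'E'
def avg(n=10):
    L=[]
    for _ in range(n): manip.snapshot("side");L.append(manip.sense())
    return [np.mean([l[k] for l in L],0).round(4) for k in("tcp_pos","force","tool_rot")]+[np.std([l["tcp_pos"] for l in L],0).round(4),L[-1]["t"]]
E
python3 -c "
from h import *
print(avg())"
```

```text
[array([ 0.5441, -0.3411,  0.0473]), array([-0.0325, -0.0284,  0.2016]), array([ 9.786e-01, -2.058e-01,  8.000e-04,  5.000e-04]), array([0.0002, 0.0003, 0.0004]), 3.7833]
```

send_rows --motion '[{"gripper": 0,"travel": [1,-2,6],"rotation": [0,0,0]},{"gripper": 0,"travel": [0,0,6],"rotation": [0,0,0]},{"gripper": 0,"travel": [0,0,5],"rotation": [0,0,0]},{"gripper": 0,"travel": [0,0,2],"rotation": [0,0,0]},{"gripper": 0,"travel": [0,0,1.5],"rotation": [0,0,0]},{"gripper": 0,"travel": [0,0,1],"rotation": [0,0,0]},{"gripper": 0,"travel": [0,0,1],"rotation": [0,0,0]},{"gripper": 0,"travel": [0,0,0],"rotation": [0,0,0]}]'

```text
t: 4.45
tcp_pos: [0.5448, -0.3386, 0.0239]
tool_rot: [0.979, -0.206, -0.001, -0.0]
force: [-1.6, 2.2, 3.2]
finger_gap: -0.0
```

```bash
python3 -c "
from h import *
print(avg(6))
a=cv2.resize(manip.snapshot('side')[160:250,245:340],None,fx=6,fy=6,interpolation=2)[:,:,::-1]
cv2.imwrite('pics/g.png',a)"
```

```text
[array([ 0.5451, -0.3389,  0.024 ]), array([-1.8686,  1.9601,  3.3173]), array([ 9.786e-01, -2.058e-01, -3.000e-04, -2.000e-04]), array([0.0002, 0.0002, 0.    ]), 4.75]
```

View pics/g.png

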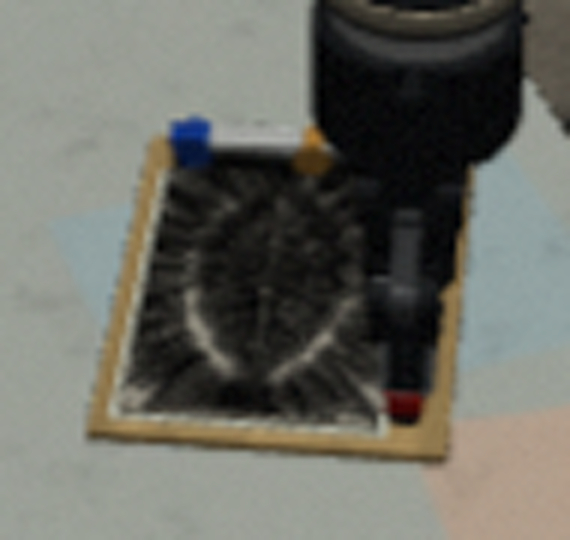

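Contact at the red bead is 3.3 N and gentle; the side crop shows the tip sitting on the red bead at (405,392). Now along to the first brass bead.

send_rows --motion '[{"gripper": 0,"travel": [0,-2,0],"rotation": [0,0,0]},{"gripper": 0,"travel": [0,-4,0],"rotation": [0,0,0]},{"gripper": 0,"travel": [0,-4,0],"rotation": [0,0,0]},{"gripper": 0,"travel": [0,-4,0],"rotation": [0,0,0]},{"gripper": 0,"travel": [0,-4,0],"rotation": [0,0,0]},{"gripper": 0,"travel": [0,-4,0],"rotation": [0,0,0]},{"gripper": 0,"travel": [0,-4,0],"rotation": [0,0,0]}]'

```text
t: 5.38
tcp_pos: [0.5562, -0.315, 0.0238]
tool_rot: [0.979, -0.206, 0.0, 0.0]
force: [-0.3, -0.9, 2.6]
finger_gap: -0.001
```

send_rows --motion '[{"gripper": 0,"travel": [0,-4,0],"rotation": [0,0,0]},{"gripper": 0,"travel": [0,-4,0],"rotation": [0,0,0]},{"gripper": 0,"travel": [0,-4,0],"rotation": [0,0,0]},{"gripper": 0,"travel": [0,-4,0],"rotation": [0,0,0]},{"gripper": 0,"travel": [0,-4,0],"rotation": [0,0,0]},{"gripper": 0,"travel": [0,-4,0],"rotation": [0,0,0]},{"gripper": 0,"travel": [0,0,0],"rotation": [0,0,0]},{"gripper": 0,"travel": [0,0,0],"rotation": [0,0,0]}]'

```text
t: 6.05
tcp_pos: [0.566, -0.2928, 0.024]
tool_rot: [0.979, -0.206, 0.0, -0.0]
force: [0.2, 0.2, 3.2]
finger_gap: -0.002
```

```bash
python3 -c "
from h import *
print(avg(4))
a=cv2.resize(manip.snapshot('side')[160:250,245:340],None,fx=6,fy=6,interpolation=2)[:,:,::-1]
cv2.imwrite('pics/i.png',a)"
```

```text
[array([ 0.566 , -0.2929,  0.0239]), array([1.6295, 0.7641, 3.4108]), array([ 9.785e-01, -2.061e-01,  4.000e-04, -5.000e-04]), array([0., 0., 0.]), 6.25]
```

View pics/i.png

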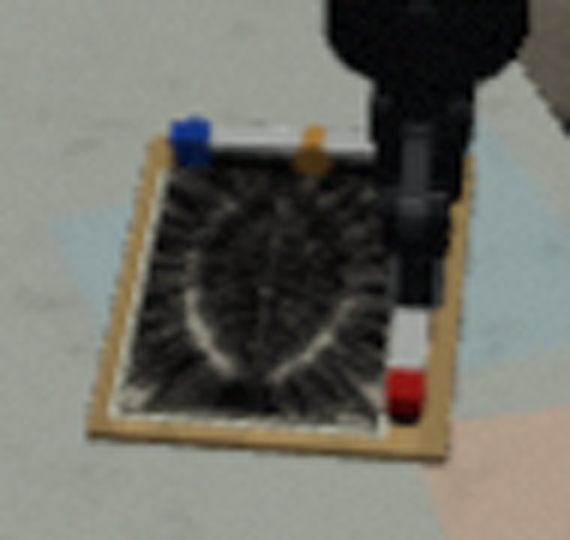

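The tip is over the first brass bead (tip front edge at (415,305), bead hidden beneath) at 3.4 N. I'll move on and pause mid-span to compare strip force with bead force.

send_rows --motion '[{"gripper": 0,"travel": [0,-4,0],"rotation": [0,0,0]},{"gripper": 0,"travel": [0,-4,0],"rotation": [0,0,0]},{"gripper": 0,"travel": [0,-4,0],"rotation": [0,0,0]},{"gripper": 0,"travel": [0,-4,0],"rotation": [0,0,0]},{"gripper": 0,"travel": [0,-4,0],"rotation": [0,0,0]},{"gripper": 0,"travel": [0,-4,0],"rotation": [0,0,0]},{"gripper": 0,"travel": [0,0,0],"rotation": [0,0,0]}]'

```text
t: 6.88
tcp_pos: [0.5753, -0.2701, 0.0236]
tool_rot: [0.979, -0.206, -0.0, -0.0]
force: [-0.0, 0.6, 2.6]
finger_gap: -0.002
```

```bash
python3 -c "
from h import *
print(avg(5))"
```

```text
[array([ 0.5752, -0.2704,  0.0236]), array([0.4593, 1.3625, 2.6747]), array([ 9.786e-01, -2.059e-01, -3.000e-04, -7.000e-04]), array([0.0001, 0.0002, 0.    ]), 7.1333]
```

send_rows --motion '[{"gripper": 0,"travel": [0,-4,0],"rotation": [0,0,0]},{"gripper": 0,"travel": [0,-4,0],"rotation": [0,0,0]},{"gripper": 0,"travel": [0,-4,0],"rotation": [0,0,0]},{"gripper": 0,"travel": [0,-4,0],"rotation": [0,0,0]},{"gripper": 0,"travel": [0,-4,0],"rotation": [0,0,0]},{"gripper": 0,"travel": [0,-4,0],"rotation": [0,0,0]},{"gripper": 0,"travel": [0,-2,0],"rotation": [0,0,0]},{"gripper": 0,"travel": [0,0,0],"rotation": [0,0,0]}]'

```text
t: 7.8
tcp_pos: [0.5862, -0.2472, 0.0241]
tool_rot: [0.979, -0.206, 0.0, -0.0]
force: [-1.0, -0.8, 3.8]
finger_gap: 0.0
```

```bash
python3 -c "
from h import *
print(avg(5))"
```

```text
[array([ 0.5861, -0.2473,  0.024 ]), array([0.5304, 0.3972, 4.0358]), array([ 9.786e-01, -2.060e-01,  4.000e-04, -3.000e-04]), array([0.    , 0.    , 0.0001]), 8.05]
```

send_rows --motion '[{"gripper": 0,"travel": [0,-4,0],"rotation": [0,0,0]},{"gripper": 0,"travel": [0,-4,0],"rotation": [0,0,0]},{"gripper": 0,"travel": [0,-4,0],"rotation": [0,0,0]},{"gripper": 0,"travel": [0,-4,0],"rotation": [0,0,0]},{"gripper": 0,"travel": [0,-4,0],"rotation": [0,0,0]},{"gripper": 0,"travel": [0,-4,0],"rotation": [0,0,0]},{"gripper": 0,"travel": [0,-2,0],"rotation": [0,0,0]}]'

```text
t: 8.63
tcp_pos: [0.5961, -0.223, 0.0236]
tool_rot: [0.979, -0.206, -0.0, -0.0]
force: [-0.7, -0.8, 2.2]
finger_gap: 0.004
```

send_rows --motion '[{"gripper": 0,"travel": [0,-4,0],"rotation": [0,0,0]},{"gripper": 0,"travel": [0,-4,0],"rotation": [0,0,0]},{"gripper": 0,"travel": [0,-4,0],"rotation": [0,0,0]},{"gripper": 0,"travel": [0,-4,0],"rotation": [0,0,0]},{"gripper": 0,"travel": [0,-4,0],"rotation": [0,0,0]},{"gripper": 0,"travel": [0,-4,0],"rotation": [0,0,0]},{"gripper": 0,"travel": [0,0,0],"rotation": [0,0,0]}]'

```text
t: 9.22
tcp_pos: [0.6063, -0.2011, 0.024]
tool_rot: [0.979, -0.206, 0.0, -0.0]
force: [0.4, -1.2, 3.3]
finger_gap: 0.003
```

```bash
python3 -c "
from h import *
print(avg(5))
a=cv2.resize(manip.snapshot('side')[160:250,245:340],None,fx=6,fy=6,interpolation=2)[:,:,::-1]
cv2.imwrite('pics/j.png',a)"
```

```text
[array([ 0.6062, -0.2013,  0.024 ]), array([0.5424, 0.9896, 3.4211]), array([ 9.786e-01, -2.060e-01,  3.000e-04, -4.000e-04]), array([0.    , 0.0001, 0.    ]), 9.4667]
```

View pics/j.png

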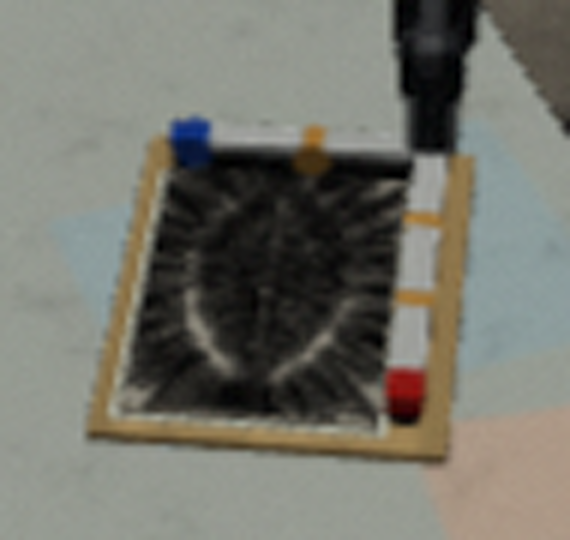

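The tip covers the corner dome (tip edge at (432,152)). z rose to 24.0 mm and the force to 3.4 N, so it is on the dome. Now the second leg.

send_rows --motion '[{"gripper": 0,"travel": [-4,0,0],"rotation": [0,0,0]},{"gripper": 0,"travel": [-4,0,0],"rotation": [0,0,0]},{"gripper": 0,"travel": [-4,0,0],"rotation": [0,0,0]},{"gripper": 0,"travel": [-4,0,0],"rotation": [0,0,0]},{"gripper": 0,"travel": [-4,0,0],"rotation": [0,0,0]},{"gripper": 0,"travel": [-4,0,0],"rotation": [0,0,0]},{"gripper": 0,"travel": [-2,0,0],"rotation": [0,0,0]}]'

```text
t: 10.1
tcp_pos: [0.5811, -0.1911, 0.0237]
tool_rot: [0.979, -0.206, -0.0, -0.0]
force: [1.5, -1.4, 2.3]
finger_gap: -0.001
```

send_rows --motion '[{"gripper": 0,"travel": [-4,0,0],"rotation": [0,0,0]},{"gripper": 0,"travel": [-4,0,0],"rotation": [0,0,0]},{"gripper": 0,"travel": [-4,0,0],"rotation": [0,0,0]},{"gripper": 0,"travel": [-4,0,0],"rotation": [0,0,0]},{"gripper": 0,"travel": [-4,0,0],"rotation": [0,0,0]},{"gripper": 0,"travel": [-4,0,0],"rotation": [0,0,0]},{"gripper": 0,"travel": [0,0,0],"rotation": [0,0,0]}]'

```text
t: 10.68
tcp_pos: [0.5589, -0.1812, 0.0239]
tool_rot: [0.979, -0.206, -0.001, -0.0]
force: [1.8, -0.7, 3.8]
finger_gap: 0.001
```

```bash
python3 -c "
from h import *
print(avg(5))
a=cv2.resize(manip.snapshot('side')[160:250,245:340],None,fx=6,fy=6,interpolation=2)[:,:,::-1]
cv2.imwrite('pics/k.png',a)"
```

```text
[array([ 0.5589, -0.1812,  0.0237]), array([ 0.1962, -0.2444,  4.1365]), array([ 9.786e-01, -2.058e-01, -1.300e-03, -3.000e-04]), array([0.    , 0.    , 0.0001]), 10.9333]
```

View pics/k.png

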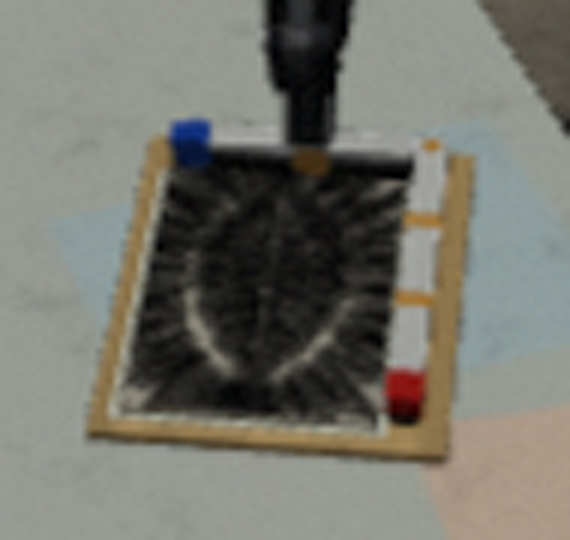

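The tip is on the bead past the corner (tip (311,140), bead (315,150)) at 4.1 N. Last span is about 47 mm to blue.

send_rows --motion '[{"gripper": 0,"travel": [-4,0,0],"rotation": [0,0,0]},{"gripper": 0,"travel": [-4,0,0],"rotation": [0,0,0]},{"gripper": 0,"travel": [-4,0,0],"rotation": [0,0,0]},{"gripper": 0,"travel": [-4,0,0],"rotation": [0,0,0]},{"gripper": 0,"travel": [-4,0,0],"rotation": [0,0,0]},{"gripper": 0,"travel": [-4,0,0],"rotation": [0,0,0]}]'

```text
t: 11.48
tcp_pos: [0.5375, -0.1718, 0.0237]
tool_rot: [0.979, -0.206, -0.0, -0.0]
force: [1.7, -0.6, 3.5]
finger_gap: 0.001
```

send_rows --motion '[{"gripper": 0,"travel": [-4,0,0],"rotation": [0,0,0]},{"gripper": 0,"travel": [-4,0,0],"rotation": [0,0,0]},{"gripper": 0,"travel": [-4,0,0],"rotation": [0,0,0]},{"gripper": 0,"travel": [-4,0,0],"rotation": [0,0,0]},{"gripper": 0,"travel": [-4,0,0],"rotation": [0,0,0]},{"gripper": 0,"travel": [-3,0,0],"rotation": [0,0,0]},{"gripper": 0,"travel": [0,0,0],"rotation": [0,0,0]},{"gripper": 0,"travel": [0,0,0],"rotation": [0,0,0]}]'

```text
t: 12.15
tcp_pos: [0.5161, -0.1624, 0.0238]
tool_rot: [0.979, -0.206, -0.001, -0.0]
force: [0.4, -0.3, 2.0]
finger_gap: -0.004
```

```bash
python3 -c "
from h import *
print(avg(8))
a=cv2.resize(manip.snapshot('side')[160:340,170:340],None,fx=4,fy=3.3,interpolation=2)[:,:,::-1]
cv2.imwrite('pics/l.png',a)"
```

```text
[array([ 0.5162, -0.1624,  0.0237]), array([-0.546 , -0.4419,  3.9538]), array([ 9.786e-01, -2.058e-01, -1.000e-03, -3.000e-04]), array([0., 0., 0.]), 12.55]
```

View pics/l.png

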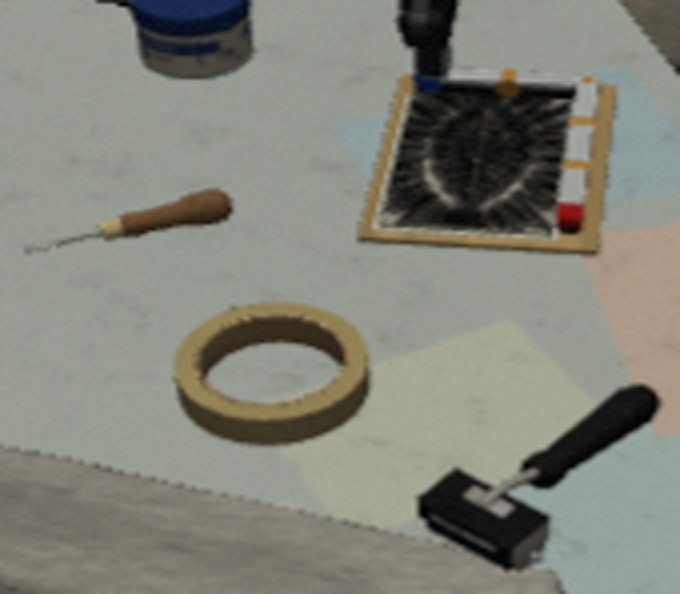

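The tip covers the blue bead (432,78) with a steady force of about 4 N at z 23.7 mm. Block, tape, cutter, brayer and tin are all undisturbed. Handing in.

```bash
python3 -c "
from station import manip
print(manip.sign_off(), manip.sense()['t'])"
```

```text
the job is handed in; nothing more can be done
the job is handed in; nothing more can be done
```

I ran the shut fingertips along the guide from the red bead, round the corner to the blue bead, pressing on every bead in turn. I handed in at about 12.6 s, still holding the blue bead down; the sign-off gave no verdict.

- **Force at the stops:** the averaged downward force at each bead was between 3.3 and 4.1 N. On the first leg the force and height rose at each bead compared with the strip between them. On the second leg that rise was less clear, so there I relied on the pictures, which show the tip over both beads.
- **Final hold:** the tip was over the blue bead at about 4 N and z 23.7 mm. That puts the guide roughly 2.5 to 3.5 mm down, well inside the 0.6 to 7.5 mm allowed.
- **Other things:** the last side picture shows the block, tape, cutter, brayer and tin where they were. I checked this by eye and did not measure it.
- **Disagreements:** the top and side camera fits differed by about 4 mm in y. I used a value between them, nearer the side one, after the tip's position in the side view matched the robot's own reading. At the red bead there was also a sideways force of about 2.7 N that I did not explain; it was gone by the time I was moving along the strip.

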